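Start the clamp screw in the watch holder

TASK

Take the clamp screw from its wooden rack and stand it upright in the deep well of the watch holder. With a light hand (no more than about 25 N on the screw), turn it back anticlockwise until you feel it drop into the start of the thread, then screw it in clockwise until its flange sits flush on the block; let go of it and leave the other things on the bench where they are.

Things in the scene. Friction and masses are not known exactly. Their poses are not given: they have to be found in the camera images.
- screw: Loose steel clamp screw, 86 mm long, 0.08 to 0.17 kg, upright in the rack. Origin: centre of its lower end, z up the axis. From below: 10 mm core to 18 mm height; cone to 25 mm; smooth 18.8 mm guide collar to 50 mm; 24 mm flange to 54 mm; flat wing head to 86 mm, 30 mm wide along x, 10 mm thick along y. A half turn about z looks and works the same.
- screw_wing (a point): Centre of the screw's wing head, 70 mm above its lower end and 16 mm below its top, axes as the screw. Pinch the wing here from above across its 10 mm thickness (along y).
- screw_flange (a point): Centre of the underside of the screw's flange, 50 mm above its lower end.
- holder: Watch-case holder, fixed. Origin on the bench under the well's axis; x along the dark index line on the block's top, which runs from the well to the +x edge. Aluminium block 66 (x) by 56 (y) by 60 mm high with a round well, 20 mm across, in its middle; at its -y side a pedestal with a clamped watch, no higher than the block.
- well_mouth (a point): Centre of the well's mouth (2 mm chamfer), level with the block's flat top, 60 mm above the bench; axes as the holder. Home: flange on the block here.
- rack: Wooden rack block, fixed, 70 by 60 by 56 mm high, origin at the centre of its underside; the screw stands in its 22 mm hole, flange resting on the top, wing above.
- wheel: Bystander: small rubber polishing wheel on a thin steel spindle, 28 mm across and 59 mm high, standing on the bench; origin under its centre.
- screwdriver: Bystander: small screwdriver lying on the bench, 130 mm long.
- dish: Bystander: shallow clear dish, 70 mm across, 18 mm high; origin under its centre.
- stick: Bystander: stick of polishing compound, 65 by 14 by 14 mm, lying on the bench; origin under its centre.
- screw_lugs (a point): Centre of the screw's two thread lugs, 2 mm above its lower end: a square-edged cross-bar 4.4 mm wide and 4 mm high, along the screw's x, 17.6 mm from end to end. So the lugs point the way the wing does.
- thread_ledge (a point): On the well's axis, 39.5 mm below the block's top: flat top of a rigid two-start thread insert. Lugs lowered with the wing along the index line land here, flange 10.5 mm above the block. Its two opposite entry slots lie 0.2 to 1.7 rad anticlockwise (from above) of the index line, unmeasured, new each time; lugs drop in only within about 0.1 rad of them.
- thread_start (a point): On the well's axis, 47.4 mm below the block's top: where the lugs' underside rests after the 8 mm drop through the slots, flange then 2.6 mm above the block. From here a clockwise turn of 1.3 to 1.6 rad lets the thread lead the flange down onto the block; a hard stop follows at 1.9 rad. Turned clockwise before the full drop, the lugs bind on the thread's edge; anticlockwise they meet a wall.
Not all that is in view belongs to the job. What is shaped like the screw but red or yellow is not meant.

How it is judged:
On the way, in this order (a step that is already met when the one before it is completed fails the run):
1. the screw is lifted out of the rack (z of screw in the frame of rack above 0.06 m), for 0.1 s.
2. the screw stands upright in the well, its lugs on the ledge and its flange still more than 7 mm above the block (horizontal distance between screw_flange and well_mouth below 0.003 m and z of screw_flange in the frame of well_mouth between 0.007 and 0.014 m and angle between the z axis of screw and the z axis of holder, either way round below 0.09 rad), for 0.1 s.
3. the screw has dropped into the start of the thread, its flange less than 4.5 mm above the block (horizontal distance between screw_flange and well_mouth below 0.003 m and z of screw_flange in the frame of well_mouth between 0.0013 and 0.0045 m), for 0.1 s.
At the end, for the whole second after the job is handed in: The screw is screwed home: the underside of its flange within 1.2 mm of the block's top, its axis within 3 mm of the well's and within 0.06 rad of upright; it is at rest and released (z of screw_flange in the frame of well_mouth below 0.0012 m and horizontal distance between screw_flange and well_mouth below 0.003 m and angle between the z axis of screw and the z axis of holder, either way round below 0.06 rad and linear speed of screw below 0.02 m/s and contact force between the fingers and screw below 0.1 N); the robot touches nothing.
It fails at once if the screw is pressed or turned against the holder with more than 35 N (cross-threading) (contact force between screw and holder above 35 N).
It fails at once if the robot presses on the holder itself with more than 35 N (contact force between any of the fingers, the arm and holder above 35 N).
It fails at once if a bystander is moved by more than 30 mm (distance of any of wheel, screwdriver, dish, stick from where it was at the start of the episode above 0.03 m).
It also fails if it takes over 72 s, if anything falls off the work surface, if the arm or the gripper's body presses on something with over 40 N, if the wrist force passes 120 N, or if a joint passes its speed limit or range.

ROBOT

A 6-joint arm with a two-finger parallel gripper is mounted at the origin on the work surface. World frame = base frame: x ahead of the robot, y to its left, z up, the work surface at z = 0. Lengths are in m, angles in rad, forces in N, time in s.
With the tool pointing down it reaches from about 0.35 to 0.85 m from the base axis. Payload 8.1 kg.
Tool frame: the origin (TCP) lies at the very end of the fingers, on their centre line; the grasp point (between the pads) lies 19 mm behind it; z points along the fingers, y is the direction in which the jaws open and shut (so a half turn about z gives the same grasp; the last joint's range is limited). The gripper opens to 93 mm and grips with 3 to 60 N. Pads are 15 mm wide; open, the fingers measure 128 mm over their backs; the gripper's body (75 mm by 188 mm) begins 65 mm behind the grasp point.
Start: joints at [1.096, 0.13, 1.488, -0, 1.523, -0.085], TCP at [0.228, 0.555, 0.219] pointing down, gripper open.
Joint ranges: [-2.96, 2.96], [-0.89, 2.26], [0.02, 2.5], [-1.34, 4.48], [0, 2.73], [-2.66, 2.66]. Speed limits (rad/s): [2.39, 2.39, 2.79, 3.14, 3.14, 3.14].

INTERFACE

Orientations are given as a rotation vector (axis times angle).
In Python, from plant import robot gives the robot as it stands.
- The arm moves only by the shell command python3 -m inch 'ROWS' [FORCE]. ROWS is JSON, a list that holds one entry, the list of rows, each a list of 7 numbers: the shift along the tool's x, y, z in cm, then the turn, a rotation vector about the tool's x, y, z in degrees, then the gripper command: -1 is fully open, 1 is shut, values between are in proportion. A call has 1 to 5 rows; each row shifts and turns the commanded pose from where the row before left it, along the tool's axes as they then stand; what a row does not reach is not made up. A row lasts 1/10 s, in which the tool goes at most 50 mm and 8.59 degrees, less where a joint would pass 70% of its speed; a pose out of reach is approached as far as the arm can. A call with a gripper value outside its range is refused whole. The fingers move at their own pace and stop on an object; FORCE is the grip in N (left out, the last holds). Time passes only in rows, so rows that do not move let the fingers close. It gives the time, the measured TCP pose, the force and the opening at its end, in the units of the state.
- robot.read_state(): the state, without advancing time (a new reading comes with each control period).
- robot.read_camera(name): name is "side" or "top"; returns a dict with "image" (400x640x3 uint8, blue, green, red), "K" (3x3 intrinsics, pixels), "R" (3x3) and "t" (3): a world point X has camera coordinates R X + t. Camera axes: x right, y down, z forward; pixel columns grow to the right and rows downward; lengths in m; the calibration is good to about 2 mm. A picture is of the moment at which its call begins. There is no depth.
- robot.close_job(): hands the job in, once; it reports no verdict.
The state is a dict: "t": time; "q": joint angles; "dq": joint speeds; "joint_torque": joint torques, N m; "tool_pos": TCP position; "orientation": TCP orientation; "force": force on the tool from outside, world axes, zero at the start; "wrist_torque": the same for the moment, N m; "opening": finger opening in m.
Only numpy, scipy, OpenCV 4.12 (cv2) and the standard library are available. Lean on these libraries where they do the work, as an engineer would, in place of code of your own. Each camera call takes 0.05 s, during which the arm holds its last target. There are 200 camera calls.

## Working session

There is one attempt and no reset: what is moved stays moved. The work goes in short steps, Python scripts to look and compute and a shell command to move; the robot and the scene stay as the last step left them, time stands still between calls to the robot, and variables do not carry over. Pictures are saved under pics/ and viewed, about 8 in all and at most 12, crops included, and the job is handed in when it is done.

```bash
mkdir -p pics; ls; cat > h.py <<'E'
import numpy as np, cv2
from plant import robot
from scipy.spatial.transform import Rotation as Ro
def shot(n,f=None,crop=None,s=1):
    c=robot.read_camera(n); im=c["image"]
    if f:
        if crop: im=im[crop[1]:crop[3],crop[0]:crop[2]]
        cv2.imwrite("pics/"+f,cv2.resize(im,None,fx=s,fy=s,interpolation=cv2.INTER_CUBIC))
    return c
def onz(c,u,v,z):
    d=c["R"].T@np.linalg.inv(c["K"])@np.array([u,v,1.]); o=-c["R"].T@c["t"]
    return o+d*(z-o[2])/d[2]
def proj(c,X):
    p=c["K"]@(c["R"]@np.array(X,float)+c["t"]); return p[:2]/p[2]
E
python3 - <<'E'
from h import *
for n in("top","side"):
    c=shot(n,n+"0.png"); print(n,c["K"].round(1).tolist(),c["R"].round(3).tolist(),c["t"].round(3).tolist(),(-c["R"].T@c["t"]).round(3))
s=robot.read_state(); print({k:np.round(v,3).tolist() for k,v in s.items()}, Ro.from_rotvec(s["orientation"]).as_matrix().round(3).tolist())
E
```

```text
pics
top [[402.7, 0.0, 322.8], [0.0, 402.7, 195.0], [0.0, 0.0, 1.0]] [[-0.022, -1.0, -0.002], [-0.984, 0.022, -0.174], [0.174, -0.002, -0.985]] [0.082, 0.553, 0.728] [0.419 0.071 0.814]
side [[385.2, 0.0, 316.7], [0.0, 385.2, 198.5], [0.0, 0.0, 1.0]] [[-0.983, -0.185, -0.02], [-0.088, 0.56, -0.824], [0.163, -0.808, -0.567]] [0.548, 0.065, 0.781] [0.416 0.696 0.507]
{'t': 0.1, 'q': [1.096, 0.131, 1.489, -0.0, 1.523, -0.085], 'dq': [0.001, -0.001, -0.002, 0.002, 0.001, -0.001], 'joint_torque': [0.001, -56.134, -49.31, 0.077, 0.029, -0.0], 'tool_pos': [0.228, 0.555, 0.218], 'orientation': [-0.608, -3.082, 0.003], 'force': [0.29, -0.974, -0.373], 'wrist_torque': [-0.009, -0.027, 0.014], 'opening': 0.093} [[-0.925, 0.38, -0.001], [0.38, 0.925, -0.002], [0.0, -0.002, -1.0]]
```

View pics/top0.png

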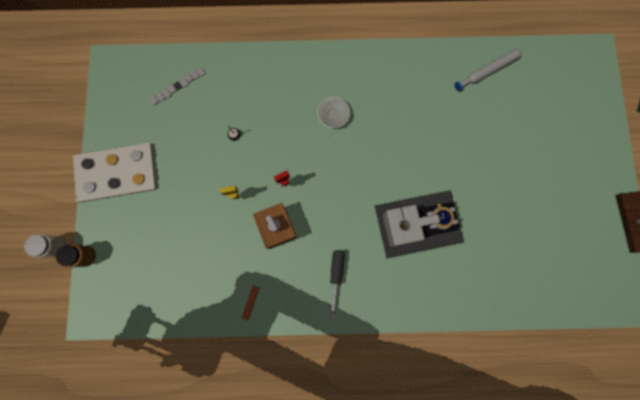

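View pics/side0.png

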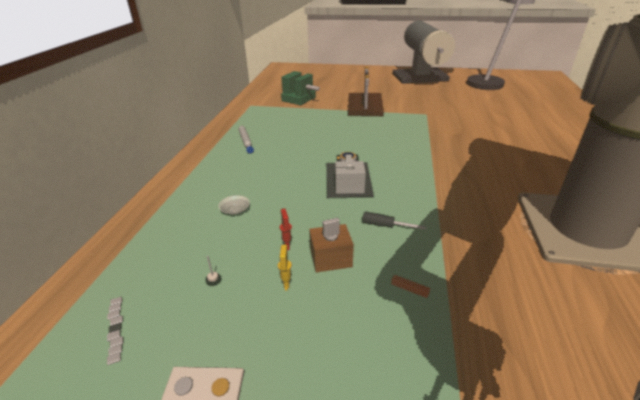

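Top view: the screw candidates are grey in the wooden rack (273,224), red (283,178) and yellow (229,192). I choose the grey one in the rack. The holder well is at about (404,226), with the watch to its right. Next is a close crop of the rack and holder.

```bash
python3 - <<'E'
from h import *
c=robot.read_camera("top"); d=robot.read_camera("side")
a=cv2.resize(c["image"][195:255,245:305],None,fx=6.5,fy=6.5,interpolation=cv2.INTER_CUBIC)
b=cv2.resize(c["image"][195:255,375:435],None,fx=6.5,fy=6.5,interpolation=cv2.INTER_CUBIC)
e=cv2.resize(d["image"][212:274,302:362][:30*2],None,fx=3.4,fy=3.4,interpolation=cv2.INTER_CUBIC)
f=cv2.resize(d["image"][145:205,320:380],None,fx=3.4,fy=3.4,interpolation=cv2.INTER_CUBIC)
top=np.hstack([a,b]); bot=np.hstack([e,f]); bot=cv2.copyMakeBorder(bot,0,0,0,top.shape[1]-bot.shape[1],0)
im=np.vstack([top,bot]); print(im.shape); cv2.imwrite("pics/crop1.png",im)
E
```

```text
(594, 780, 3)
```

View pics/crop1.png

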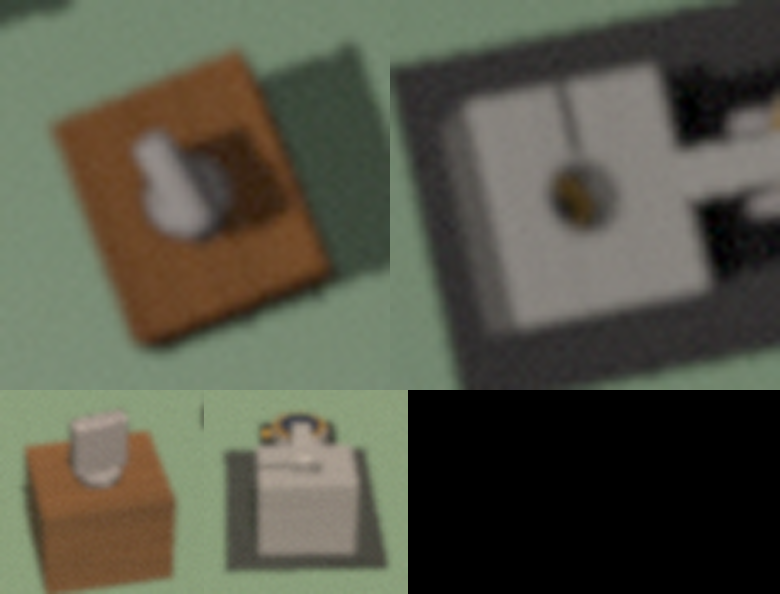

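Top crop: the grey screw stands in the rack, with its wing running roughly parallel to the rack's edge. Rack-top corners in crop px are (55,122), (238,52), (330,270), (145,345). Block-top corners are (462,102), (655,65), (712,290), (515,328), and the well is at (583,197). The index line runs from the well to (562,85), so +x points up in the image.

```bash
python3 - <<'E'
from h import *
c=robot.read_camera("top"); d=robot.read_camera("side")
k=6.5
R=[onz(c,245+(x+.5)/k-.5,195+(y+.5)/k-.5,.056) for x,y in[(55,122),(238,52),(330,270),(145,345)]]
H=[onz(c,375+(x-390+.5)/k-.5,195+(y+.5)/k-.5,.06) for x,y in[(462,102),(655,65),(712,290),(515,328),(583,197),(562,85),(577,150)]]
R=np.array(R);H=np.array(H)
ang=lambda v:np.degrees(np.arctan2(v[1],v[0])).round(1)
print("rack",R[:4].mean(0).round(4),[ (np.linalg.norm(R[i]-R[i-1]).round(4),ang(R[i]-R[i-1])) for i in range(4)])
print("hold",H[:4].mean(0).round(4),"well",H[4].round(4),[ (np.linalg.norm(H[i]-H[i-1]).round(4),ang(H[i]-H[i-1])) for i in range(4)],"idx",ang(H[5]-H[4]),ang(H[5]-H[6]))
S=[onz(d,302+x/3.4,212+y/3.4,.092) for x,y in[(70,30),(128,22)]]
print("wing side",np.round(S,4).tolist(),np.mean(S,0).round(4),ang(S[0]-S[1]))
im=cv2.resize(c["image"][205:245,250:305],None,fx=8,fy=8,interpolation=cv2.INTER_CUBIC)
im2=cv2.resize(d["image"][212:252,310:365],None,fx=8,fy=8,interpolation=cv2.INTER_CUBIC)
# overlay wing model outlines for checks
o=R[:4].mean(0)
out=[]
for yaw,col in((12,(0,0,255)),(22,(0,255,0)),(32,(255,0,0))):
  r=np.radians(yaw);ex=np.array([np.cos(r),np.sin(r)]);ey=np.array([-ex[1],ex[0]])
  for I,cc,ox,oy in((im,c,250,205),(im2,d,310,212)):
    P=[(proj(cc,[*(o[:2]+a*.015*ex+b*.005*ey),.092])-[ox,oy]+.5)*8-.5 for a,b in((1,1),(1,-1),(-1,-1),(-1,1))]
    cv2.polylines(I,[np.int32(P)],True,col,1)
cv2.imwrite("pics/ov.png",np.vstack([im,im2])[:, :])
print(im.shape)
E
```

```text
rack [0.4981 0.1627 0.056 ] [(np.float64(0.0703), np.float64(22.1)), (np.float64(0.0569), np.float64(-70.0)), (np.float64(0.0695), np.float64(-157.7)), (np.float64(0.0571), np.float64(110.8))]
hold [ 0.4925 -0.0827  0.06  ] well [ 0.4921 -0.0819  0.06  ] [(np.float64(0.0358), np.float64(65.7)), (np.float64(0.0575), np.float64(-80.4)), (np.float64(0.0667), np.float64(-169.4)), (np.float64(0.0578), np.float64(99.5))] idx 7.4 9.8
wing side [[0.513, 0.1711, 0.092], [0.4845, 0.1597, 0.092]] [0.4987 0.1654 0.092 ] 21.8
(320, 440, 3)
```

View pics/ov.png

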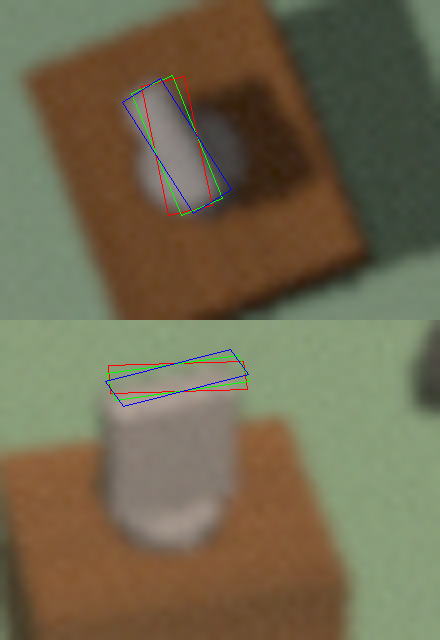

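Overlay: the green outline (yaw 22°) matches. The wing sits about 2 mm further +y, so the screw is at about (0.498, 0.165) and the well at about (0.492, -0.082) with index at 10°. To keep joint 6 in range for the anticlockwise search, I'll use tool-y = -68° at the rack. I move over the rack first, then turn.

```bash
python3 -m inch '[[[-4,-2.6,0.5,0,0,0,0.1],[-4,-2.6,0.5,0,0,0,0.1],[-4,-2.6,0.5,0,0,0,0.1],[-4,-2.6,0.5,0,0,0,0.1],[-4,-2.6,0.5,0,0,0,0.1]]]' 20 >/dev/null
python3 -m inch '[[[-4,-2.6,0.5,0,0,0,0.1],[-4,-2.6,0.5,0,0,0,0.1],[-4,-2.6,0.5,0,0,0,0.1],[-4,-2.6,0.5,0,0,0,0.1],[-3.8,-2.4,0.5,0,0,0,0.1]]]'
python3 -m inch '[[[0,0,0,0,0,8.5,0.1],[0,0,0,0,0,8.5,0.1],[0,0,0,0,0,8.5,0.1],[0,0,0,0,0,8.5,0.1],[0,0,0,0,0,8.5,0.1]]]' >/dev/null
python3 -m inch '[[[0,0,0,0,0,8.5,0.1],[0,0,0,0,0,8.5,0.1],[0,0,0,0,0,8.5,0.1],[0,0,0,0,0,8.5,0.1],[0,0,0,0,0,8.5,0.1]]]' >/dev/null
python3 -m inch '[[[0,0,0,0,0,8.5,0.1],[0,0,0,0,0,8.5,0.1],[0,0,0,0,0,8.5,0.1],[0,0,0,0,0,8.5,0.1],[0,0,0,0,0,8.5,0.1]]]' 
python3 -m inch '[[[0,0,0,0,0,8.2,0.1],[0,0,0,0,0,0,0.1],[0,0,0,0,0,0,0.1]]]'
cat >> h.py <<'E'
def st(goal=None):
    s=robot.read_state(); M=Ro.from_rotvec(s["orientation"]).as_matrix()
    print("t",round(s["t"],2),"pos",np.round(s["tool_pos"],4),"yaw_y",np.degrees(np.arctan2(M[1,1],M[0,1])).round(2),"tilt",np.degrees(np.arccos(-M[2,2])).round(2),"F",np.round(s["force"],1),"T",np.round(s["wrist_torque"],2),"op",round(float(s["opening"]),4),"q6",round(s["q"][5],2))
    if goal is not None: print("to goal, tool cm:",(M.T@(np.array(goal)-s["tool_pos"])*100).round(2))
E
python3 -c "
from h import *
st([.498,.165,.12])"
```

```text
t: 1.3
tool_pos: [0.4991, 0.1631, 0.1687]
orientation: [0.609, 3.081, 0.0]
force: [0.5, 0.6, -0.3]
opening: 0.0418
t: 2.8
tool_pos: [0.4981, 0.1651, 0.1686]
orientation: [3.036, 0.808, -0.0]
force: [0.2, 0.9, -0.5]
opening: 0.042
t: 3.1
tool_pos: [0.4981, 0.1651, 0.1686]
orientation: [-3.083, -0.605, 0.0]
force: [-0.2, 0.2, -0.3]
opening: 0.0416
t 3.1 pos [0.4981 0.1651 0.1686] yaw_y -67.79 tilt 0.0 F [-0.2  0.2 -0.3] T [-0.04  0.2   0.03] op 0.0416 q6 1.41
to goal, tool cm: [-0.01  0.01  4.86]
```

```bash
python3 -m inch '[[[0,0,4,0,0,0,0.1],[0,0,3,0,0,0,0.1],[0,0,2,0,0,0,0.1],[0,0,1.2,0,0,0,0.1],[0,0,0,0,0,0,0.1]]]'
python3 - <<'E'
from h import *
st()
c=robot.read_camera("top"); d=robot.read_camera("side")
a=cv2.resize(c["image"][180:260,230:330],None,fx=5,fy=5,interpolation=cv2.INTER_CUBIC)
b=cv2.resize(d["image"][195:275,290:390],None,fx=5,fy=5,interpolation=cv2.INTER_CUBIC)[:200+100]
cv2.imwrite("pics/pre.png",np.vstack([a[100:],b]))
E
```

```text
t: 3.6
tool_pos: [0.4967, 0.1648, 0.0649]
orientation: [3.083, 0.602, -0.005]
force: [-0.8, -0.6, -0.8]
opening: 0.0419
t 3.6 pos [0.4967 0.1648 0.0649] yaw_y -67.91 tilt 0.19 F [-0.8 -0.6 -0.8] T [-0.09  0.16 -0.  ] op 0.0419 q6 1.41
```

View pics/pre.png

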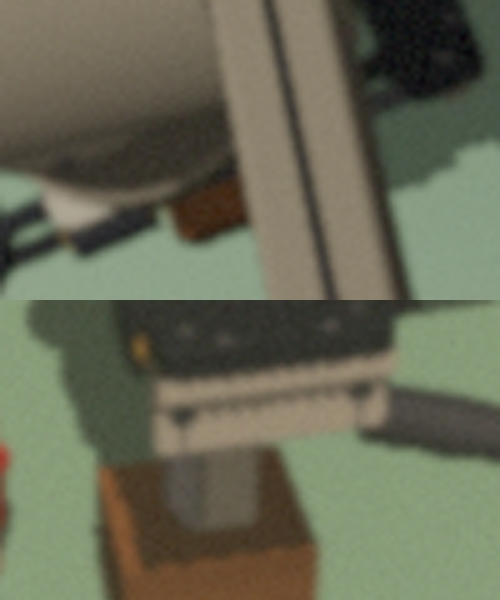

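The open fingers straddle the grey wing (side crop, about 165–258, 530) and the rack is untouched. Now I close and lift.

```bash
python3 -m inch '[[[0,0,0.1,0,0,0,0.6],[0,0,0,0,0,0,1],[0,0,0,0,0,0,1],[0,0,0,0,0,0,1],[0,0,0,0,0,0,1]]]' 25
python3 -m inch '[[[0,0,0,0,0,0,1],[0,0,0,0,0,0,1],[0,0,-0.5,0,0,0,1],[0,0,-1.5,0,0,0,1],[0,0,-2,0,0,0,1]]]' 35
python3 -c "
from h import *
st()"
```

```text
t: 4.2
tool_pos: [0.4983, 0.1652, 0.066]
orientation: [-3.084, -0.599, -0.001]
force: [-0.0, -0.3, 2.2]
opening: 0.0101
t: 4.7
tool_pos: [0.4971, 0.1649, 0.1056]
orientation: [3.084, 0.599, -0.004]
force: [0.4, 0.1, -1.2]
opening: 0.0094
t 4.7 pos [0.4971 0.1649 0.1056] yaw_y -68.03 tilt 0.15 F [ 0.4  0.1 -1.2] T [-0.    0.14 -0.  ] op 0.0094 q6 1.41
```

```bash
python3 -m inch '[[[0,0,-2,0,0,0,1],[0,0,-2,0,0,0,1],[-1.2,2.8,-1,0,0,0,1],[-1.7,4,0,0,0,0,1],[-1.7,4,0,0,0,0,1]]]' >/dev/null
python3 -m inch '[[[-1.7,4,0,0,0,0,1],[-1.7,4,0,0,0,0,1],[-1.2,2.8,0,0,0,0,1],[-0.6,1.1,0,0,0,6,1],[0,0,0,0,0,6,1]]]' 
python3 -m inch '[[[0,0,0,0,0,0,1],[0,0,0,0,0,0,1],[0,0,0,0,0,0,1]]]' 
python3 - <<'E'
from h import *
st([.4923,-.0822,.14])
c=robot.read_camera("top"); d=robot.read_camera("side")
a=cv2.resize(c["image"][180:260,350:450],None,fx=5,fy=5,interpolation=cv2.INTER_CUBIC)
b=cv2.resize(d["image"][110:210,300:400],None,fx=5,fy=5,interpolation=cv2.INTER_CUBIC)
cv2.imwrite("pics/well.png",b)
E
```

```text
t: 5.7
tool_pos: [0.4918, -0.0843, 0.1567]
orientation: [3.13, 0.262, 0.0]
force: [1.2, 0.9, -1.3]
opening: 0.01
t: 6.0
tool_pos: [0.4921, -0.0817, 0.156]
orientation: [3.129, 0.278, 0.0]
force: [0.9, 0.1, -1.4]
opening: 0.0098
t 6.0 pos [ 0.4921 -0.0817  0.156 ] yaw_y -79.86 tilt 0.01 F [ 0.9  0.1 -1.4] T [-0.    0.13  0.06] op 0.0098 q6 1.13
to goal, tool cm: [0.01 0.05 1.6 ]
```

View pics/well.png

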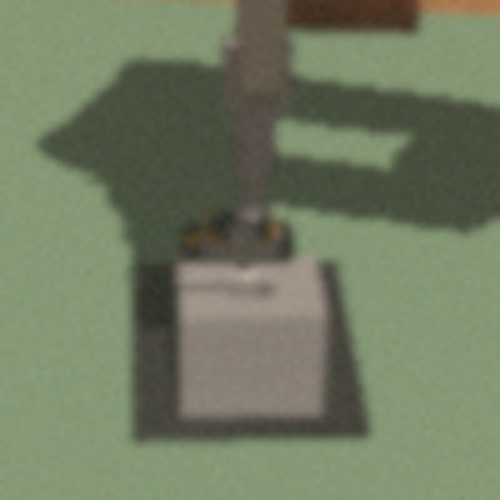

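Side crop: the screw hangs upright above the block, and the well mouth is at crop (255,288). I lower until the tip is just above the mouth and compare closely.

```bash
python3 -m inch '[[[0,0,1,0,0,0,1],[0,0,1,0,0,0,1],[0,0,0.6,0,0,0,1],[0,0,0,0,0,0,1]]]' 
python3 - <<'E'
from h import *
st([.4923,-.0822,.126])
c=robot.read_camera("top"); d=robot.read_camera("side")
a=c["image"][190:250,370:450]; b=d["image"][130:190,320:380]
b=cv2.resize(b,None,fx=9,fy=9,interpolation=cv2.INTER_CUBIC)
s=robot.read_state()["tool_pos"]
zt=s[2]-.060
print("pred tip px in crop",((proj(d,[s[0],s[1],zt])-[320,130]+.5)*9).round(0))
print("well by top est",((proj(d,[.4923,-.0822,.06])-[320,130]+.5)*9).round(0), "px/m x,y:",((proj(d,[.5023,-.0822,.06])-proj(d,[.4923,-.0822,.06]))*9).round(1),((proj(d,[.4923,-.0722,.06])-proj(d,[.4923,-.0822,.06]))*9).round(1))
cv2.imwrite("pics/near.png",b)
E
```

```text
t: 6.5
tool_pos: [0.4909, -0.0817, 0.1277]
orientation: [-3.129, -0.273, 0.005]
force: [-0.6, 0.4, -1.2]
opening: 0.0098
t 6.5 pos [ 0.4909 -0.0817  0.1277] yaw_y -80.02 tilt 0.19 F [-0.6  0.4 -1.2] T [-0.03  0.21 -0.02] op 0.0098 q6 1.13
to goal, tool cm: [0.13 0.08 0.16]
pred tip px in crop [280. 301.]
well by top est [278. 332.] px/m x,y: [-38.6  -2.9] [-4.5 19.3]
```

View pics/near.png

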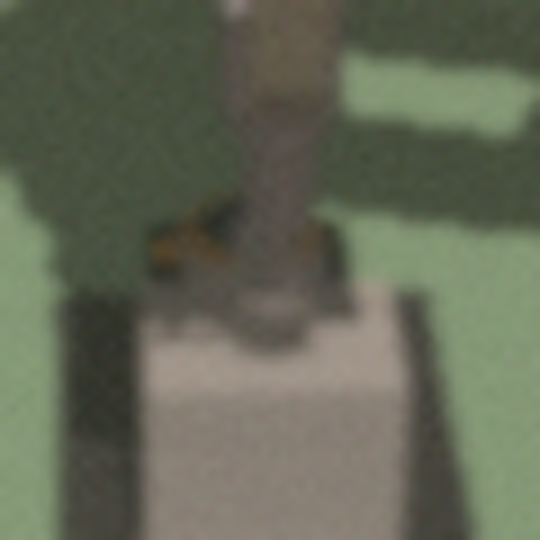

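The predicted tip (280,301) and the well estimate (278,332) agree with the picture to about 1 mm. I lower gently, watching the force.

```bash
python3 -m inch '[[[0,0.05,0.4,0,0,0,1],[0,0,0.3,0,0,0,1],[0,0,0,0,0,0,1]]]'; python3 -m inch '[[[0,0,0.3,0,0,0,1],[0,0,0,0,0,0,1]]]'; python3 -m inch '[[[0,0,0.3,0,0,0,1],[0,0,0,0,0,0,1]]]'; python3 -c "
from h import *
st()"
```

```text
t: 6.9
tool_pos: [0.4919, -0.0825, 0.1222]
orientation: [-3.13, -0.273, 0.001]
force: [-0.2, -0.4, -1.5]
opening: 0.01
t: 7.1
tool_pos: [0.492, -0.0825, 0.1193]
orientation: [-3.13, -0.273, 0.001]
force: [-0.8, -0.1, -1.1]
opening: 0.0097
t: 7.3
tool_pos: [0.492, -0.0825, 0.1162]
orientation: [-3.13, -0.273, 0.001]
force: [-0.6, 0.2, -1.7]
opening: 0.0098
t 7.3 pos [ 0.492  -0.0825  0.1162] yaw_y -80.03 tilt 0.03 F [-0.6  0.2 -1.7] T [ 0.03  0.19 -0.03] op 0.0098 q6 1.13
```

```bash
python3 -m inch '[[[0,0,0.4,0,0,0,1],[0,0,0.4,0,0,0,1],[0,0,0,0,0,0,1]]]'; python3 -m inch '[[[0,0,0.4,0,0,0,1],[0,0,0.3,0,0,0,1],[0,0,0,0,0,0,1]]]'; python3 -m inch '[[[0,0,0.3,0,0,0,1],[0,0,0,0,0,0,1]]]';python3 -c "
from h import *
st()"
```

```text
t: 7.6
tool_pos: [0.4916, -0.0824, 0.1077]
orientation: [-3.129, -0.273, 0.002]
force: [-0.6, 0.1, -1.8]
opening: 0.0099
t: 7.9
tool_pos: [0.4918, -0.0824, 0.101]
orientation: [-3.129, -0.273, 0.002]
force: [-0.0, 0.3, -1.1]
opening: 0.0095
t: 8.1
tool_pos: [0.492, -0.0825, 0.0983]
orientation: [-3.13, -0.273, 0.001]
force: [0.3, -0.0, -1.6]
opening: 0.0096
t 8.1 pos [ 0.492  -0.0825  0.0983] yaw_y -80.03 tilt 0.03 F [ 0.3 -0.  -1.6] T [-0.04  0.17  0.01] op 0.0096 q6 1.13
```

Now the collar enters the mouth (from TCP about 0.095).

```bash
for i in 1; do python3 -m inch '[[[0,0,0.2,0,0,0,1],[0,0,0,0,0,0,1]]]'; python3 -m inch '[[[0,0,0.2,0,0,0,1],[0,0,0,0,0,0,1]]]'; python3 -m inch '[[[0,0,0.2,0,0,0,1],[0,0,0,0,0,0,1]]]'; done;python3 -c "
from h import *
st()"
```

```text
t: 8.3
tool_pos: [0.4921, -0.0825, 0.0964]
orientation: [-3.13, -0.273, 0.0]
force: [-0.7, -0.1, -1.5]
opening: 0.01
t: 8.5
tool_pos: [0.4922, -0.0822, 0.0945]
orientation: [-3.129, -0.273, -0.0]
force: [0.5, 2.6, -1.4]
opening: 0.0098
t: 8.7
tool_pos: [0.4921, -0.0821, 0.0924]
orientation: [-3.129, -0.273, 0.0]
force: [0.3, 4.2, -2.0]
opening: 0.0098
t 8.7 pos [ 0.4921 -0.0821  0.0924] yaw_y -80.03 tilt 0.04 F [ 0.3  4.2 -2. ] T [0.81 0.07 0.01] op 0.0098 q6 1.13
```

```bash
python3 -m inch '[[[0,-0.07,0.1,0,0,0,1],[0,0,0,0,0,0,1]]]'; python3 -m inch '[[[0,0,0.3,0,0,0,1],[0,0,0,0,0,0,1]]]'; python3 -m inch '[[[0,0,0.3,0,0,0,1],[0,0,0,0,0,0,1]]]'; python3 -c "
from h import *
st()"
```

```text
t: 8.9
tool_pos: [0.492, -0.082, 0.0915]
orientation: [3.129, 0.273, -0.0]
force: [-0.0, 2.4, -1.6]
opening: 0.0097
t: 9.1
tool_pos: [0.4919, -0.0819, 0.0882]
orientation: [3.13, 0.273, -0.001]
force: [0.5, 1.4, -3.0]
opening: 0.0095
t: 9.3
tool_pos: [0.4919, -0.0818, 0.0852]
orientation: [-3.13, -0.273, 0.001]
force: [1.0, 2.0, -2.5]
opening: 0.01
t 9.3 pos [ 0.4919 -0.0818  0.0852] yaw_y -80.03 tilt 0.02 F [ 1.   2.  -2.5] T [0.39 0.1  0.06] op 0.01 q6 1.13
```

```bash
python3 -m inch '[[[0,-0.03,0.3,0,0,0,1],[0,0,0,0,0,0,1]]]'; python3 -m inch '[[[0,0,0.1,0,0,0,1],[0,0,0,0,0,0,1]]]';  python3 -m inch '[[[0,0,0.05,0,0,0,1],[0,0,0,0,0,0,1]]]'; python3 -c "
from h import *
st()"
```

```text
t: 9.5
tool_pos: [0.4917, -0.0817, 0.0821]
orientation: [3.129, 0.273, -0.001]
force: [-0.2, 1.0, -1.5]
opening: 0.0097
t: 9.7
tool_pos: [0.4919, -0.0817, 0.0815]
orientation: [3.13, 0.273, -0.0]
force: [0.9, 0.4, -1.7]
opening: 0.01
t: 9.9
tool_pos: [0.492, -0.0817, 0.0812]
orientation: [3.13, 0.273, 0.0]
force: [-0.1, 0.6, -1.7]
opening: 0.0094
t 9.9 pos [ 0.492  -0.0817  0.0812] yaw_y -80.04 tilt 0.01 F [-0.1  0.6 -1.7] T [-0.02  0.15  0.02] op 0.0094 q6 1.13
```

```bash
python3 -m inch '[[[0,0,0.05,0,0,0,1],[0,0,0,0,0,0,1]]]'; python3 -m inch '[[[0,0,0.05,0,0,0,1],[0,0,0,0,0,0,1]]]';  python3 -m inch '[[[0,0,0.05,0,0,0,1],[0,0,0,0,0,0,1]]]'; python3 -c "
from h import *
st()"
```

```text
t: 10.1
tool_pos: [0.492, -0.0816, 0.0806]
orientation: [3.13, 0.273, 0.0]
force: [-0.4, -0.9, -2.3]
opening: 0.0101
t: 10.3
tool_pos: [0.4922, -0.0816, 0.0805]
orientation: [3.13, 0.273, 0.0]
force: [-1.5, -1.2, 1.6]
opening: 0.0093
t: 10.5
tool_pos: [0.4923, -0.0817, 0.0803]
orientation: [3.129, 0.273, 0.001]
force: [-2.8, 0.3, 5.8]
opening: 0.0096
t 10.5 pos [ 0.4923 -0.0817  0.0803] yaw_y -80.03 tilt 0.03 F [-2.8  0.3  5.8] T [0.14 0.72 0.01] op 0.0096 q6 1.13
```

Contact is at TCP 0.0804, exactly the predicted ledge height, with about 7 N on it. Now I search anticlockwise (negative about tool z) in small typed steps. A guard stops the chain when the force changes.

```bash
cat > g.py <<'E'
from h import *
import sys
s=robot.read_state(); st(); f=s["force"]
sys.exit(0 if 2<f[2]<18 and np.hypot(f[0],f[1])<10 and abs(s["wrist_torque"][2])<.35 else 1)
E
python3 -m inch '[[[-0.02,0,0.04,0,0,-2,1],[0,0,0,0,0,-2,1],[0,0,0,0,0,0,1]]]' >/dev/null && python3 g.py && python3 -m inch '[[[0,0,0,0,0,-2,1],[0,0,0,0,0,-1.5,1]]]' >/dev/null && python3 g.py && python3 -m inch '[[[0,0,0,0,0,-2,1],[0,0,0,0,0,-1.5,1]]]' >/dev/null && python3 g.py && python3 -m inch '[[[0,0,0,0,0,-2,1],[0,0,0,0,0,-1.5,1]]]' >/dev/null && python3 g.py
```

```text
t 10.8 pos [ 0.4925 -0.0817  0.0803] yaw_y -75.96 tilt 0.08 F [-1.4  1.4  7.4] T [ 0.12  0.63 -0.04] op 0.0095 q6 1.06
t 11.0 pos [ 0.4925 -0.0818  0.0803] yaw_y -72.46 tilt 0.08 F [-2.8  0.8  7. ] T [ 0.1   0.63 -0.11] op 0.0099 q6 1.0
t 11.2 pos [ 0.4924 -0.0818  0.0802] yaw_y -68.95 tilt 0.08 F [-2.2  0.8  6.4] T [ 0.12  0.55 -0.04] op 0.0098 q6 0.94
t 11.4 pos [ 0.4925 -0.0818  0.0802] yaw_y -65.46 tilt 0.09 F [-1.7  0.3  5.8] T [ 0.05  0.51 -0.03] op 0.0098 q6 0.88
```

```bash
python3 -m inch '[[[0,0,0.02,0,0,-2,1],[0,0,0,0,0,-1.5,1]]]' >/dev/null && python3 g.py && python3 -m inch '[[[0,0,0,0,0,-2,1],[0,0,0,0,0,-1.5,1]]]' >/dev/null && python3 g.py && python3 -m inch '[[[0,0,0,0,0,-2,1],[0,0,0,0,0,-1.5,1]]]' >/dev/null && python3 g.py && python3 -m inch '[[[0,0,0,0,0,-2,1],[0,0,0,0,0,-1.5,1]]]' >/dev/null && python3 g.py && python3 -m inch '[[[0,0,0,0,0,-2,1],[0,0,0,0,0,-1.5,1]]]' >/dev/null && python3 g.py && python3 -m inch '[[[0,0,0,0,0,-2,1],[0,0,0,0,0,-1.5,1]]]' >/dev/null && python3 g.py
```

```text
t 11.6 pos [ 0.4926 -0.0818  0.0801] yaw_y -61.96 tilt 0.09 F [-2.1  0.5  6.2] T [0.02 0.52 0.01] op 0.01 q6 0.81
t 11.8 pos [ 0.4926 -0.0818  0.08  ] yaw_y -58.46 tilt 0.09 F [-1.2  0.6  5.4] T [-0.02  0.47 -0.12] op 0.0097 q6 0.75
t 12.0 pos [ 0.4925 -0.0819  0.08  ] yaw_y -54.96 tilt 0.09 F [-1.9 -0.7  5.3] T [ 0.01  0.38 -0.07] op 0.0097 q6 0.69
t 12.2 pos [ 0.4925 -0.0818  0.0798] yaw_y -51.45 tilt 0.08 F [-0.7 -0.2  5.6] T [-0.21  0.21 -0.04] op 0.0097 q6 0.63
t 12.4 pos [ 0.4924 -0.082   0.0796] yaw_y -47.95 tilt 0.08 F [-0.4 -1.7  4.4] T [-0.38  0.11 -0.03] op 0.0102 q6 0.57
t 12.6 pos [ 0.4924 -0.0819  0.0794] yaw_y -44.44 tilt 0.08 F [ 0.5 -2.   3. ] T [-0.48 -0.12 -0.01] op 0.0096 q6 0.51
```

```bash
python3 -m inch '[[[0,0,0.04,0,0,0,1],[0,0,0,0,0,-2,1],[0,0,0,0,0,-1,1]]]' 50 >/dev/null && python3 g.py && python3 -m inch '[[[0,0,0,0,0,-2,1],[0,0,0,0,0,-1.5,1]]]' >/dev/null && python3 g.py && python3 -m inch '[[[0,0,0,0,0,-2,1],[0,0,0,0,0,-1.5,1]]]' >/dev/null && python3 g.py && python3 -m inch '[[[0,0,0,0,0,-2,1],[0,0,0,0,0,-1.5,1]]]' >/dev/null && python3 g.py && python3 -m inch '[[[0,0,0,0,0,-2,1],[0,0,0,0,0,-1.5,1]]]' >/dev/null && python3 g.py
```

```text
t 12.9 pos [ 0.4917 -0.0815  0.0782] yaw_y -41.5 tilt 0.03 F [ 1.4 -0.2 -0. ] T [-0.14 -0.22  0.05] op 0.0094 q6 0.46
```

```bash
python3 -m inch '[[[0,0,0.1,0,0,0,1],[0,0,0,0,0,0,1]]]' >/dev/null; python3 -c "
from h import *
st()"; python3 -m inch '[[[0,0,0,0,0,-2,1],[0,0,0,0,0,0,1]]]'>/dev/null; python3 -c "
from h import *
st()"
```

```text
t 13.1 pos [ 0.4916 -0.0815  0.0772] yaw_y -41.58 tilt 0.03 F [ 1.9 -1.7 -1.3] T [-0.31 -0.23 -0.  ] op 0.0099 q6 0.46
t 13.3 pos [ 0.4917 -0.0815  0.0773] yaw_y -39.53 tilt 0.03 F [ 2.4 -1.  -2.4] T [-0.2  -0.27 -0.04] op 0.0096 q6 0.42
```

Fz has gone back to the free-hanging value 3 mm below the ledge, so the lugs are in the slot. I follow the drop down.

```bash
python3 -m inch '[[[0,0,0.15,0,0,0,1],[0,0,0,0,0,0,1]]]'; python3 -m inch '[[[0,0,0.1,0,0,0,1],[0,0,0,0,0,0,1]]]';python3 -m inch '[[[0,0,0.1,0,0,0,1],[0,0,0,0,0,0,1]]]'; python3 -c "
from h import *
st()"
```

```text
t: 13.5
tool_pos: [0.4917, -0.0815, 0.0758]
orientation: [-2.842, -1.338, 0.0]
force: [1.3, 0.0, -2.0]
opening: 0.0098
t: 13.7
tool_pos: [0.4917, -0.0816, 0.0749]
orientation: [-2.842, -1.339, 0.0]
force: [1.8, 0.1, -2.0]
opening: 0.0094
t: 13.9
tool_pos: [0.4917, -0.0815, 0.0739]
orientation: [-2.842, -1.339, 0.0]
force: [1.5, -0.5, -3.0]
opening: 0.0098
t 13.9 pos [ 0.4917 -0.0815  0.0739] yaw_y -39.54 tilt 0.02 F [ 1.5 -0.5 -3. ] T [-0.1  -0.08 -0.02] op 0.0098 q6 0.42
```

```bash
python3 -m inch '[[[0,0,0.1,0,0,0,1],[0,0,0,0,0,0,1]]]'; python3 -m inch '[[[0,0,0.05,0,0,0,1],[0,0,0,0,0,0,1]]]';python3 -m inch '[[[0,0,0.05,0,0,0,1],[0,0,0,0,0,0,1]]]'; python3 -c "
from h import *
st()"
```

```text
t: 14.1
tool_pos: [0.4917, -0.0815, 0.0729]
orientation: [-2.842, -1.339, 0.0]
force: [1.1, -0.7, -2.1]
opening: 0.0099
t: 14.3
tool_pos: [0.4917, -0.0816, 0.0726]
orientation: [-2.842, -1.339, 0.0]
force: [-0.3, 1.0, -1.4]
opening: 0.0098
t: 14.5
tool_pos: [0.4919, -0.0816, 0.0723]
orientation: [-2.842, -1.339, -0.0]
force: [-1.1, -0.4, 1.9]
opening: 0.01
t 14.5 pos [ 0.4919 -0.0816  0.0723] yaw_y -39.53 tilt 0.0 F [-1.1 -0.4  1.9] T [ 0.04  0.41 -0.03] op 0.01 q6 0.42
```

Seated at 0.0724, an 8.0 mm drop matching the thread start. Now I screw clockwise, lowering about 0.03 mm per degree.

```bash
sed -i 's/2<f\[2\]<18/-9<f[2]<16/; s/<.35/<.6/' g.py
python3 -m inch '[[[0,0,0.03,0,0,0,1],[0,0,0,0,0,0,1]]]' >/dev/null && python3 g.py && python3 -m inch '[[[0,0,0.01,0,0,3,1],[0,0,0.01,0,0,3,1],[0,0,0,0,0,0,1]]]' >/dev/null && python3 g.py && python3 -m inch '[[[0,0,0.01,0,0,3,1],[0,0,0.01,0,0,3,1],[0,0,0.01,0,0,3,1]]]' >/dev/null && python3 g.py && python3 -m inch '[[[0,0,0.01,0,0,3,1],[0,0,0.01,0,0,3,1],[0,0,0.01,0,0,3,1]]]' >/dev/null && python3 g.py
```

```text
t 14.7 pos [ 0.492  -0.0816  0.0722] yaw_y -39.53 tilt 0.02 F [-1.   0.5  4.5] T [0.13 0.61 0.  ] op 0.0096 q6 0.42
t 15.0 pos [ 0.4923 -0.0818  0.072 ] yaw_y -45.58 tilt 0.07 F [-0.6 -0.7  3. ] T [-0.18  0.18  0.03] op 0.0097 q6 0.53
t 15.3 pos [ 0.4924 -0.0818  0.0717] yaw_y -54.56 tilt 0.08 F [ 0.8 -0.6  3.3] T [-0.06 -0.01 -0.01] op 0.01 q6 0.68
t 15.6 pos [ 0.4925 -0.0817  0.0714] yaw_y -63.55 tilt 0.08 F [0.7 0.1 2. ] T [-0.03 -0.09  0.02] op 0.0097 q6 0.84
```

```bash
python3 -m inch '[[[0,0,0.02,0,0,3,1],[0,0,0.01,0,0,3,1],[0,0,0.01,0,0,3,1],[0,0,0.01,0,0,3,1]]]' >/dev/null && python3 g.py && python3 -m inch '[[[0,0,0.01,0,0,3,1],[0,0,0.01,0,0,3,1],[0,0,0.01,0,0,3,1]]]' >/dev/null && python3 g.py && python3 -m inch '[[[0,0,0.01,0,0,3,1],[0,0,0.01,0,0,3,1],[0,0,0.01,0,0,3,1]]]' >/dev/null && python3 g.py && python3 -m inch '[[[0,0,0.01,0,0,3,1],[0,0,0.01,0,0,3,1],[0,0,0.01,0,0,3,1]]]' >/dev/null && python3 g.py
```

```text
t 16.0 pos [ 0.4924 -0.0816  0.0709] yaw_y -75.55 tilt 0.07 F [1.3 0.9 2.7] T [0.02 0.05 0.04] op 0.0102 q6 1.05
t 16.3 pos [ 0.4924 -0.0816  0.0705] yaw_y -84.55 tilt 0.07 F [0.8 0.6 1.5] T [ 0.02 -0.01  0.04] op 0.0095 q6 1.21
t 16.6 pos [ 0.4923 -0.0816  0.0702] yaw_y -93.55 tilt 0.05 F [0.  0.3 3.3] T [0.1  0.06 0.02] op 0.0097 q6 1.37
t 16.9 pos [ 0.4924 -0.0815  0.07  ] yaw_y -102.56 tilt 0.07 F [0.2 1.6 5. ] T [0.25 0.14 0.07] op 0.0093 q6 1.52
```

```bash
python3 -m inch '[[[0,0,0.01,0,0,3,1],[0,0,0.01,0,0,3,1],[0,0,0,0,0,0,1]]]' >/dev/null && python3 g.py && python3 -m inch '[[[0,0,0.01,0,0,3,1],[0,0,0,0,0,3,1],[0,0,0,0,0,0,1]]]' >/dev/null && python3 g.py && python3 -m inch '[[[0,0,0.01,0,0,3,1],[0,0,0,0,0,2,1],[0,0,0,0,0,0,1]]]' >/dev/null && python3 g.py
```

```text
t 17.2 pos [ 0.4925 -0.0815  0.07  ] yaw_y -108.53 tilt 0.08 F [-0.4  1.4  4.9] T [ 0.36  0.19 -0.03] op 0.0099 q6 1.63
t 17.5 pos [ 0.4925 -0.0813  0.07  ] yaw_y -114.51 tilt 0.08 F [-0.6  2.3  6.4] T [ 0.49  0.26 -0.02] op 0.0098 q6 1.73
t 17.8 pos [ 0.4926 -0.0812  0.07  ] yaw_y -119.47 tilt 0.1 F [-0.7  3.   6.5] T [0.59 0.22 0.01] op 0.0098 q6 1.82
```

```bash
python3 -m inch '[[[0,0.02,0,0,0,3,1],[0,0,0,0,0,3,1],[0,0,0,0,0,0,1]]]' >/dev/null && python3 g.py && python3 -m inch '[[[0,0,0,0,0,2,1],[0,0,0,0,0,2,1],[0,0,0,0,0,0,1]]]' >/dev/null && python3 g.py
```

```text
t 18.1 pos [ 0.4926 -0.0813  0.07  ] yaw_y -125.51 tilt 0.11 F [0.3 3.5 6.4] T [ 0.74  0.2  -0.02] op 0.01 q6 1.92
t 18.4 pos [ 0.4926 -0.0814  0.07  ] yaw_y -129.47 tilt 0.11 F [0.  3.9 5.7] T [0.63 0.21 0.03] op 0.01 q6 1.99
```

It has turned 1.57 rad and z has been steady at 0.0700 (the flush height) since about 1.1 rad. Release, back off, and look.

```bash
python3 -m inch '[[[0,0,-0.03,0,0,0,0.6],[0,0,0,0,0,0,0.4],[0,0,0,0,0,0,0.4],[0,0,0,0,0,0,0.4],[0,0,0,0,0,0,0.4]]]'
python3 -m inch '[[[0,0,-1,0,0,0,0.4],[0,0,-3,0,0,0,0.4],[0,0,-4,0,0,0,0.4],[0,0,-4,0,0,0,0.4],[0,0,0,0,0,0,0.4]]]'
python3 -m inch '[[[-4.8,0,-1,0,0,0,0.4],[-4.8,0,-1,0,0,0,0.4],[-4.8,0,0,0,0,0,0.4],[-4.8,0,0,0,0,0,0.4],[0,0,0,0,0,0,0.4]]]'
python3 - <<'E'
from h import *
st()
c=robot.read_camera("top"); d=robot.read_camera("side")
cv2.imwrite("pics/end_full.png",c["image"])
a=cv2.resize(c["image"][190:260,365:465],None,fx=5,fy=5,interpolation=cv2.INTER_CUBIC)
b=d["image"][135:195,320:382]
b=cv2.resize(b,None,fx=5,fy=4*1.25,interpolation=cv2.INTER_CUBIC)
b=cv2.copyMakeBorder(b,0,50,0,0,0)
print(a.shape,b.shape); cv2.imwrite("pics/end.png",np.hstack([a[:350],b[:350]])[:,:800])
E
```

```text
t: 18.9
tool_pos: [0.4916, -0.0818, 0.0693]
orientation: [2.956, -1.062, -0.001]
force: [-0.1, -0.6, -0.5]
opening: 0.0277
t: 19.4
tool_pos: [0.4954, -0.0828, 0.1973]
orientation: [-2.956, 1.062, -0.018]
force: [0.1, 0.0, 0.5]
opening: 0.0276
t: 19.9
tool_pos: [0.3409, 0.0429, 0.2099]
orientation: [-2.957, 1.057, -0.002]
force: [0.4, -0.2, 0.7]
opening: 0.0282
t 19.9 pos [0.3409 0.0429 0.2099] yaw_y -129.35 tilt 0.11 F [ 0.4 -0.2  0.7] T [0.03 0.11 0.02] op 0.0282 q6 2.23
(350, 500, 3) (350, 310, 3)
```

```bash
ls pics/end.png
```

```text
pics/end.png
```

View pics/end.png

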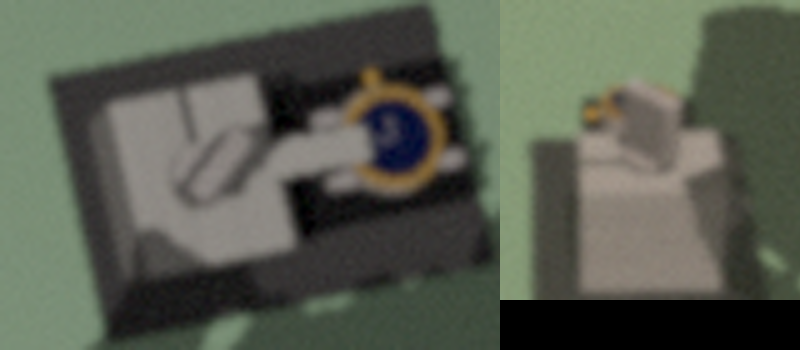

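The picture shows the wing at (215,165), upright in the block's middle and turned with the tool. The flange is on the block, nothing touches the screw, and the gripper is clear. Handing in.

```bash
python3 -c "
from h import *
print(robot.close_job()); st()"
```

```text
the job is handed in; nothing more can be done
None
the job is handed in; nothing more can be done
```

The clamp screw is screwed home in the watch holder, released, and the job is handed in; no verdict came back.

**What I did:**
- I took the grey screw from the rack and lowered it into the well with the wing along the index line. It met the ledge at TCP height 0.0804 m (0.0805 expected), under about 7–9 N.
- I turned it anticlockwise about 38–40° until the force vanished. I then followed the 8.0 mm drop and felt it seat at 0.0724 m (0.0726 expected).
- I screwed it clockwise 1.57 rad under about 8 N or less, then opened the gripper and backed away about 14 s after seating. The run took about 20 s of the 72 s allowed.

**Last checks:**
- **Flange height:** the tool height settled at 0.0700 m (0.0698 expected for flush) and held there over the last 27° or so. That puts the flange within about 0.4 mm of the block. I inferred it from tool heights and did not measure it directly, and the images could not resolve it.
- **Turn resistance:** I felt almost no tightening torque at the end (wrist torque about z under 0.1 N m). Flush therefore rests on the height reading and the turn angle.
- **Final picture:** the screw stands upright and free in the well, and the tool force is near zero.
- **During the search:** the tool sank about 0.9 mm before the drop. The later seat height suggests any slip of the fingers on the wing was only about 0.2 mm.
- **Bystanders:** I did not re-measure their positions. The arm moved low only at the rack and the holder.

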